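# Turn the pill carousel to the open compartment and shut it

### The job

Push the rim of the round weekly pill organizer with your fingertips to turn it, either way, until the compartment whose lid is popped up stands squarely at the pointer on the organizer's foot. Leave it standing there, and only then press that lid down fully shut with a fingertip. Do not lift the organizer or shove it along the board, do not touch the lid before its compartment has reached the pointer, and leave the tumbler, measuring cup and tin where they stand.

Things in the scene. Friction and masses are not known exactly. Their poses are not given: they have to be found in the camera images.
- dock: Round grey weighted foot of the organizer, 210 mm across, 12 mm high, loose on the board (about 1.4 kg in all; pushes of a few N do not slide it). Origin: centre of its underside, on the vertical turning axis. Its own -x axis runs to the pointer: a flat grey tongue, 30 mm wide, under 11 mm high, poking out from under the rim to 160 mm from the axis, roughly towards the robot.
- carousel (a joint): Angle (rad) of the turning part on the foot, positive anticlockwise from above; 0 or any whole turn = the open compartment exactly at the pointer. Turns endlessly both ways and stays where left (friction about 0.08 N m, under 1 N at the rim; no coasting). A flat white rim disc, radius 125 mm, top 20 mm above the board, carries the pegs and the navy drum.
- cell (a point): Middle of the upper edge of the open compartment's outer wall, 86 mm from the turning axis, 46 mm above the board. Turns with the carousel.
- front (a point): Point fixed to the foot, 86 mm from the turning axis and 46 mm above the board, straight above the line from the axis to the pointer: where point cell belongs.
- lid (a joint): Angle (rad) of the popped-up lid: 0 = shut flat, 1.0 = fully open. A wedge 3 mm thick like the other six, hinged on its inner edge 34 mm from the turning axis and 46.5 mm above the board; its outer edge rises. Stays at any angle (stiff hinge, about 0.02 N m: under 1 N at the lip) and shuts, being smooth plastic, by pressing straight down on its outer half.
- lip (a point): Outer tip of the popped-up lid's lip, upper side, 62 mm from its hinge.
- tumbler: Glass shot tumbler, 48 mm wide, 58 mm high, loose. Origin: centre of its underside. To be left alone.
- measure: Stainless measuring cup, 68 mm wide, 45 mm high, with a flat handle reaching to 108 mm along its own +x; loose. Origin: centre of the cup's underside. To be left alone.
- tin: Flat aluminium tin with a hinged lid (shut), 64 x 87 x 27 mm, loose. Origin: centre of its underside. To be left alone.
- hub (a point): Centre of the top of the navy plastic drum, on the turning axis, 51 mm above the board. The drum has radius 86 mm and seven equal compartments with wedge-shaped lids; shut lids have their tops 49.5 mm above the board and a small lip reaching to 96 mm from the axis.
- peg (a point): Top of one of seven equal upright white pegs on the rim, 12 mm thick, from the disc up to 53 mm above the board, axes 115 mm from the turning axis; push them sideways along the rim to turn it. They stand between compartments, pi/7 rad either side of each compartment's middle; this one is next to the open compartment, clockwise of it seen from above.

How it is judged:
On the way:
1. the open compartment stands still at the pointer (site cell within 14 mm of site front), its lid still up (over 0.3 rad) (horizontal distance between cell and front below 0.014 m and value of joint lid above 0.3 rad and velocity of joint carousel between -0.05 and 0.05 rad/s), for 0.3 s.
At the end, for the whole second after the job is handed in: The compartment that was open is at the pointer (within 14 mm at the drum's edge, about 9 degrees), its lid is shut (under 0.08 rad), the carousel is at rest and the foot stands flat on the board (horizontal distance between cell and front below 0.014 m and value of joint lid below 0.08 rad and velocity of joint carousel between -0.05 and 0.05 rad/s and height (world z) of dock below 0.006 m and angle between dock's own z axis and vertical below 0.05 rad); the robot touches nothing.
It fails at once if the robot touches the popped-up lid while its compartment is not at the pointer (more than 22 mm away) (contact force between any of the fingers, the arm and lid above 0.3 N and horizontal distance between cell and front above 0.022 m).
It fails at once if the organizer is lifted (10 mm), tipped (0.12 rad) or shoved along the board (30 mm) (height (world z) of dock above 0.01 m or angle between dock's own z axis and vertical above 0.12 rad or distance of dock from where it was at the start of the episode above 0.03 m).
It fails at once if the tumbler, measuring cup or tin is moved more than 20 mm or tipped (distance of any of tumbler, measure, tin from where it was at the start of the episode above 0.02 m or angle between any of tumbler, measure, tin's own z axis and vertical above 0.3 rad).
It also fails if it takes over 54 s, if anything falls off the work surface, if the arm or the gripper's body presses on something with over 40 N, if the wrist force passes 120 N, or if a joint passes its speed limit or range.

### The arm

A 6-joint arm with a two-finger parallel gripper is mounted at the origin on the work surface. World frame = base frame: x ahead of the robot, y to its left, z up, the work surface at z = 0. Lengths are in m, angles in rad, forces in N, time in s.
With the tool pointing down it reaches from about 0.25 to 0.775 m from the base axis. Payload 4 kg.
Tool frame: the origin (TCP) lies at the centre of the arm's flange, where the gripper is bolted on; the fingertips stand 199 mm ahead of it and the grasp point (between the pads) lies 180 mm ahead of it (robot.tcp_to_tips is the distance from the TCP to the fingertips, in m); z points along the fingers, y is the line along which they close (so a half turn about z gives the same grasp; the last joint's range is limited). The gripper opens to 94 mm and grips with 3 to 60 N. Pads are 16 mm wide; open, the fingers measure 119 mm over their backs; the gripper's body (75 mm by 177 mm) begins 78 mm behind the grasp point.
Start: joints at [1.003, 0.087, 1.371, -0, 1.684, -0.103], TCP at [0.247, 0.492, 0.405] pointing down, gripper open.
Joint ranges: [-3.1, 3.1], [-0.76, 2.03], [0.27, 2.55], [-1.08, 4.22], [0.17, 2.65], [-2.57, 2.57]. Speed limits (rad/s): [2.79, 2.79, 3.14, 3.14, 3.14, 3.14].

### API

Orientations are given as [roll, pitch, yaw] about the fixed x, y, z axes, in that order (R = Rz(yaw) Ry(pitch) Rx(roll)).
In Python, from bench import telemetry, snapshot, ticket, robot gives the robot as it stands.
- The arm moves only by the tool apply_moves, never from a script. Its argument "moves" is a list that holds one entry, the list of rows, each a list of 5 numbers: the shift along the tool's x, y, z in units of 50 mm (1.0 is 50 mm), then the turn about the tool's z in units of 10 degrees (1.0 is 10 degrees), then the closure, from 0 (fully open) to 1 (shut). A call has 1 to 10 rows; each row is the pose to reach, as a shift and turn from the pose commanded when the call began, along the tool's axes at that moment; what a row does not reach only later rows make up. A row lasts 1/8 s, in which the tool goes at most 62.5 mm and 10.7 degrees, less where a joint would pass 70% of its speed; a pose out of reach is approached as far as the arm can. A call with a gripper value outside its range is refused whole. The fingers move at their own pace and stop on an object; the grip force is fixed at half the most. Time passes only in rows, so rows that repeat a pose let the fingers close. It gives the time, the measured TCP pose, the force, the opening and the grip force at its end, in the units of the state.
- telemetry.get_obs(): the state, without advancing time (a new reading comes with each control period).
- snapshot(name): name is "scene" or "top"; returns a dict with "image" (480x640x3 uint8, red, green, blue), "fovy" (degrees; the focal length in pixels is half the picture's height over the tangent of half this angle, whatever the lens; pixels are square), "cx", "cy" (the principal point, pixels), "R" (3x3) and "t" (3): a world point X has camera coordinates R X + t. Camera axes: x right, y down, z forward; pixel columns grow to the right and rows downward; lengths in m; the calibration is good to about 2 mm. A picture is of the moment at which its call begins. There is no depth.
- ticket.close_job(): hands the job in; it is judged then, once.
The state is a dict: "time": time; "joint_positions": joint angles; "qvel": joint speeds; "joint_torque": joint torques, N m; "tool_pos": TCP position; "ee_rot": TCP orientation; "wrist_force": force on the tool from outside, world axes, zero at the start; "wrist_torque": the same for the moment, N m; "width": finger opening in m; "finger_force": force on a finger pad.
Only numpy, scipy, OpenCV 4.12 (cv2) and the standard library are available. Lean on these libraries where they do the work, as an engineer would, in place of code of your own. Each camera call takes 0.05 s, during which the arm holds its last target. There are 200 camera calls.

## Working session

There is one attempt and no reset: what is moved stays moved. The work goes in short steps, Python scripts to look and compute and a tool call to move; the robot and the scene stay as the last step left them, time stands still between calls to the robot, and variables do not carry over. Pictures are saved under pics/ and viewed, at most 10 in all, crops included, and the job is handed in when it is done.

Besides the shell and the picture viewer there is one more tool, called after "Emit:" as name(argument=value, ...), one argument or row to a line, values as JSON. apply_moves: Moves the arm, as the interface text tells. Its arguments: {"type":"object","properties":{"moves":{"type":"array","items":{"type":"array","items":{"type":"array","items":{"type":"number"}}}}},"required":["moves"]}

```bash
mkdir -p pics; ls; cat > h.py <<'E'
import numpy as np,cv2
from bench import telemetry,snapshot,ticket,robot
def snap(n,f=None):
    s=snapshot(n)
    if f: cv2.imwrite(f,cv2.cvtColor(s['image'],cv2.COLOR_RGB2BGR))
    return s
def F(s): return 240/np.tan(np.radians(s['fovy'])/2)
def ray(s,u,v,z):
    R=np.array(s['R']);t=np.array(s['t']);c=-R.T@t
    d=R.T@np.array([(u-s['cx'])/F(s),(v-s['cy'])/F(s),1])
    return c+d*(z-c[2])/d[2]
def proj(s,X):
    p=np.array(s['R'])@np.array(X)+np.array(s['t']); return F(s)*p[:2]/p[2]+[s['cx'],s['cy']]
E
python3 - <<'E'
from h import *
a=snap('top','pics/t0.png');b=snap('scene','pics/s0.png')
for s in(a,b):print(s['fovy'],s['cx'],s['cy'],-np.array(s['R']).T@s['t'])
print(telemetry.get_obs())
E
```

```text
pics
46.81871755226782 315.41353172108455 234.51659820518623 [0.45660158 0.03867204 1.03845137]
57.769953378653064 309.2857291246365 242.51075442854284 [1.18422905 0.23717233 0.52741541]
{'time': 0.1, 'joint_positions': array([ 1.00289779e+00,  8.78875771e-02,  1.37206252e+00,  2.39534673e-05,
        1.68358605e+00, -1.03077073e-01]), 'qvel': array([ 0.00013622, -0.00193265, -0.00269973,  0.00037473,  0.00063842,
        0.00111057]), 'joint_torque': array([ 2.11528939e-03, -3.41257596e+01, -3.03299296e+01,  7.20307580e-02,
        3.05471546e-02, -1.07421251e-04]), 'tool_pos': array([0.24648539, 0.49157429, 0.40363789]), 'ee_rot': array([-3.13966193e+00, -2.23654840e-04,  2.67677365e+00]), 'wrist_force': array([-0.5171527 , -0.27335265, -0.88950616]), 'wrist_torque': array([-0.00975229,  0.01254983,  0.03632474]), 'finger_force': 0.0, 'width': 0.09399419402411235}
```

View pics/t0.png

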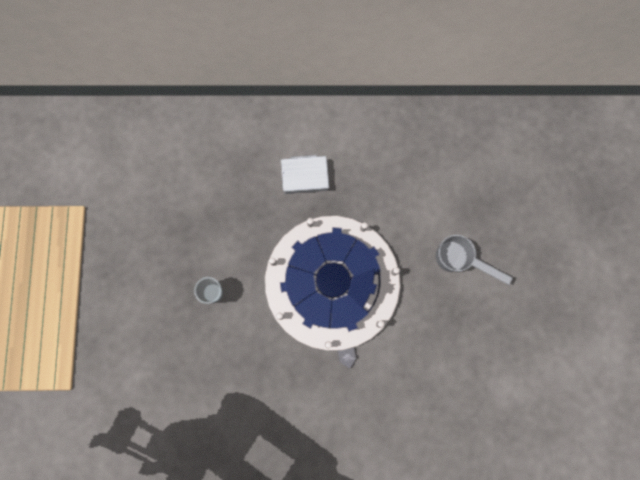

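View pics/s0.png

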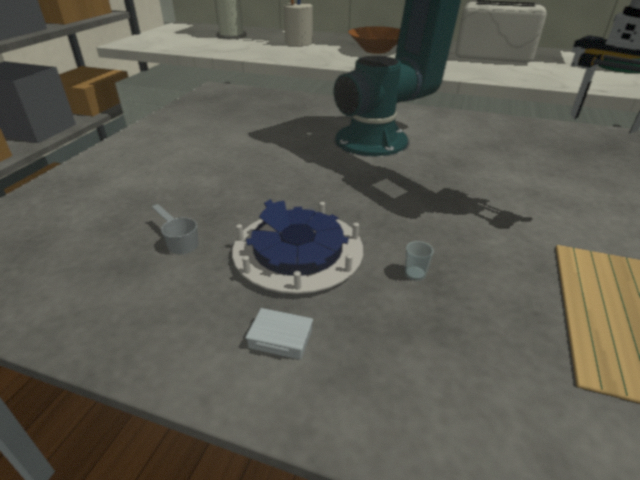

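The top view has up = +x and left = +y. The organizer is centred near (333,282) and the pointer tongue is near (348,357). The pegs include (282,315) and (274,262), and the open lid faces right and slightly down. The scene view shows the raised lid at (275,212), on the robot/-y side. The pointer is about 60° clockwise from the open cell, so I'll measure that.

```bash
python3 - <<'E'
from h import *
s=snap('top');im=s['image'];hsv=cv2.cvtColor(im,cv2.COLOR_RGB2HSV)
w=((hsv[...,1]<40)&(hsv[...,2]>185)).astype(np.uint8);w[:, :250]=0;w[:,420:]=0;w[:205]=0;w[370:]=0
c=max(cv2.findContours(w,0,2)[0],key=cv2.contourArea);h=cv2.convexHull(c)[:,0]
P=np.array([ray(s,u,v,.02) for u,v in h])[:,:2]
A=np.c_[2*P,np.ones(len(P))];q=np.linalg.lstsq(A,(P**2).sum(1),rcond=None)[0];C=q[:2];print('centre',C,'R',np.sqrt(q[2]+C@C))
n=((hsv[...,0]>105)&(hsv[...,0]<130)&(hsv[...,1]>120)).astype(np.uint8)
print('navy',cv2.minEnclosingCircle(max(cv2.findContours(n,0,2)[0],key=cv2.contourArea)))
for u,v in[(310,222),(364,227),(396,272),(380,323),(330,344),(281,316),(274,262)]:
    d=ray(s,u,v,.053)[:2]-C;print(u,v,np.hypot(*d),np.degrees(np.arctan2(d[1],d[0])))
for u,v in[(348,357),(350,364)]:
    d=ray(s,u,v,.011)[:2]-C;print('ptr',np.hypot(*d),np.degrees(np.arctan2(d[1],d[0])))
for u,v,z in[(208,291,.03),(457,253,.03),(305,174,.027)]:print(ray(s,u,v,z))
cv2.imwrite('pics/t1.png',cv2.resize(cv2.cvtColor(im[205:375,245:425],cv2.COLOR_RGB2BGR),None,fx=3.5,fy=3.5,interpolation=2))
E
```

```text
centre [ 0.56969021 -0.00918436] R 0.12390310237344525
navy ((333.0267028808594, 280.07281494140625), 51.058753967285156)
310 222 0.11149772980633668 20.88039279031686
364 227 0.11110280744799829 -31.749387843289625
396 272 0.11450744029491185 -84.07728597740197
380 323 0.11369841231995453 -133.52801529991623
330 344 0.11406129926979225 176.944999164812
281 316 0.11237090412615587 125.29314217194967
274 262 0.109180132725044 73.48637024997916
ptr 0.1401270143494961 -168.4542064707198
ptr 0.15294478593407965 -168.14039190210778
[0.55165879 0.21591552 0.03      ]
[ 0.619156   -0.24126747  0.03      ]
[0.77300601 0.03931171 0.027     ]
```

View pics/t1.png

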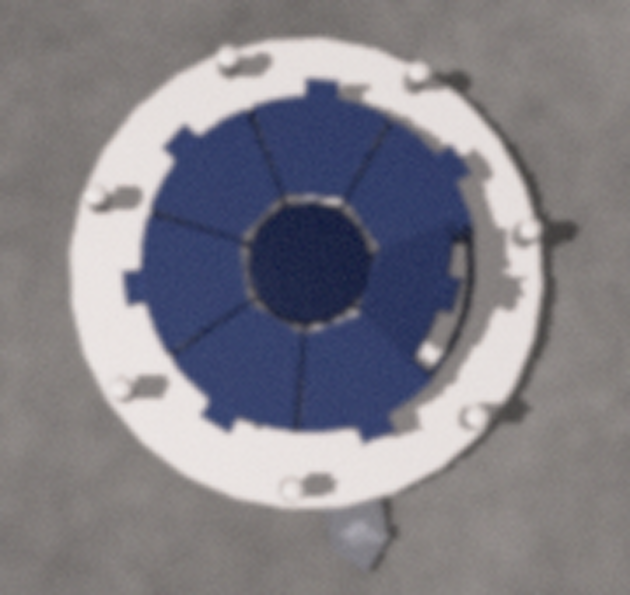

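The centre is about (0.5695, -0.009). The open cell is at -107.6° and the pointer at -168.3°, so the turn needed is about -61°. I'll push the peg now at 124°, which is far from the lid. First I need the move numbers.

```bash
cat >> h.py <<'E'
C=np.array([.5695,-.0092])
def units(tgts,o=None):
    "tgts: list of (x,y,z,yawdeg) -> rows"
    o=o or telemetry.get_obs();p=o['tool_pos'];y=o['ee_rot'][2]
    ex=np.array([np.cos(y),np.sin(y)]);ey=np.array([np.sin(y),-np.cos(y)])
    for t in tgts:
        d=np.array(t[:2])-p[:2];tw=(np.degrees(y)-t[3]+180)%360-180
        print(np.round([d@ex/.05,d@ey/.05,(p[2]-t[2])/.05,tw/10],3))
def pol(r,th,z): a=np.radians(th);return (C[0]+r*np.cos(a),C[1]+r*np.sin(a),z,th)
E
python3 -c "
from h import *
units([pol(.118,143,.31),pol(.118,143,.229)])"
```

```text
[-7.943 -5.632  1.875  1.037]
[-7.943 -5.632  3.495  1.037]
```

Emit:
apply_moves(
  moves=[
    [[-1,-0.7,0.2,0.2,1],[-2,-1.4,0.4,0.4,1],[-3,-2.1,0.6,0.6,1],[-4,-2.8,0.9,0.8,1],[-5,-3.5,1.2,1.04,1],[-6,-4.2,1.5,1.04,1],[-7,-4.9,1.8,1.04,1],[-7.94,-5.63,1.87,1.04,1],[-7.94,-5.63,1.87,1.04,1],[-7.94,-5.63,1.87,1.04,1]],
  ],
)

```text
time: 1.4
tool_pos: [0.4751, 0.0621, 0.3109]
ee_rot: [3.142, -0.001, 2.494]
wrist_force: [-0.1, 0.5, 0.1]
width: 0.0005
finger_force: 0.0
```

```bash
python3 - <<'E'
from h import *
o=telemetry.get_obs();print(o['time'],o['tool_pos'],o['ee_rot'],o['width'])
units([pol(.118,143,.229)])
s=snap('top');im=s['image']
cv2.imwrite('pics/t2.png',cv2.resize(cv2.cvtColor(im[205:375,225:425],cv2.COLOR_RGB2BGR),None,fx=3.5,fy=3.5,interpolation=2))
E
```

```text
1.4 [0.4750859  0.06209379 0.31089227] [ 3.14158230e+00 -1.18215416e-03  2.49445063e+00] 0.000501050055024751
[-0.006 -0.002  1.638 -0.008]
```

View pics/t2.png

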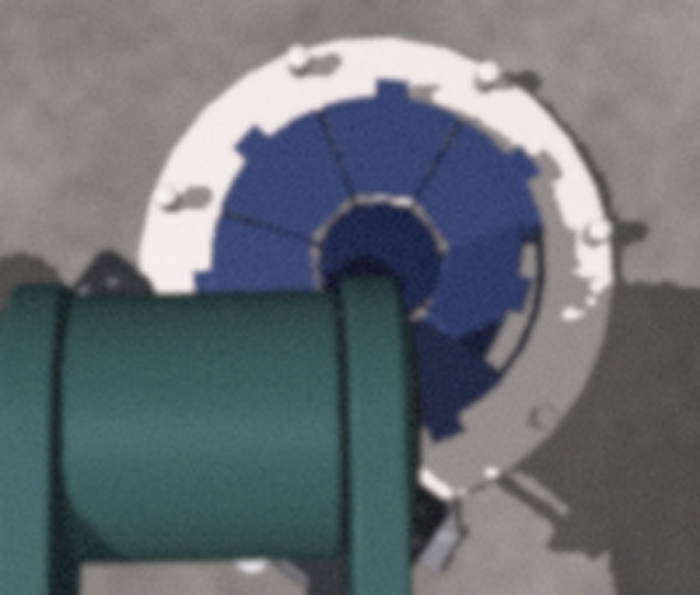

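The arm hides the near side of the organizer; the drum hasn't moved. Next is the descent.

Emit:
apply_moves(
  moves=[
    [[0,0,0.5,0,1],[0,0,1.0,0,1],[0,0,1.4,0,1],[0,0,1.64,0,1],[0,0,1.64,0,1]],
  ],
)

```text
time: 2.08
tool_pos: [0.4747, 0.0631, 0.2286]
ee_rot: [-3.141, -0.001, 2.497]
wrist_force: [0.2, -0.3, -0.5]
width: 0.0007
finger_force: 0.0
```

```bash
python3 -c "
from h import *
units([pol(.118,t,.229) for t in range(138,97,-5)])"
```

```text
[-0.033  0.192 -0.008  0.508]
[-0.061  0.397 -0.008  1.008]
[-0.105  0.597 -0.008  1.508]
[-0.168  0.794 -0.008  2.008]
[-0.247  0.984 -0.008  2.508]
[-0.342  1.166 -0.008  3.008]
[-0.453  1.34  -0.008  3.508]
[-0.578  1.503 -0.008  4.008]
[-0.718  1.655 -0.008  4.508]
```

Emit:
apply_moves(
  moves=[
    [[-0.02,0.2,0,0.5,1],[-0.06,0.4,0,1,1],[-0.1,0.6,0,1.5,1],[-0.17,0.8,0,2,1],[-0.25,0.98,0,2.5,1],[-0.34,1.17,0,3,1],[-0.45,1.34,0,3.5,1],[-0.58,1.5,0,4,1],[-0.72,1.66,0,4.5,1],[-0.72,1.66,0,4.5,1]],
  ],
)

```text
time: 3.32
tool_pos: [0.5546, 0.1071, 0.2303]
ee_rot: [3.139, -0.0, 1.711]
wrist_force: [0.2, -1.5, 0.0]
width: 0.0003
finger_force: 0.0
```

```bash
python3 - <<'E'
from h import *
units([pol(.118,t,.229) for t in (93,88,83,79,76,73)])
snap('scene','pics/s1.png')
s=snap('top');im=s['image']
cv2.imwrite('pics/t3.png',cv2.resize(cv2.cvtColor(im[195:375,225:425],cv2.COLOR_RGB2BGR),None,fx=3,fy=3,interpolation=2))
a=cv2.resize(cv2.imread('pics/s1.png')[170:330,200:400],None,fx=2,fy=2)
b=cv2.imread('pics/t3.png')[:,:480];b=cv2.resize(b,(400,450))
k=np.zeros((450,800,3),np.uint8);k[:320,:400]=a;k[:,400:]=b;cv2.imwrite('pics/k3.png',k)
E
```

```text
[0.006 0.177 0.026 0.506]
[-0.021  0.381  0.026  1.006]
[-0.066  0.582  0.026  1.506]
[-0.114  0.739  0.026  1.906]
[-0.157  0.855  0.026  2.206]
[-0.207  0.968  0.026  2.506]
```

View pics/k3.png

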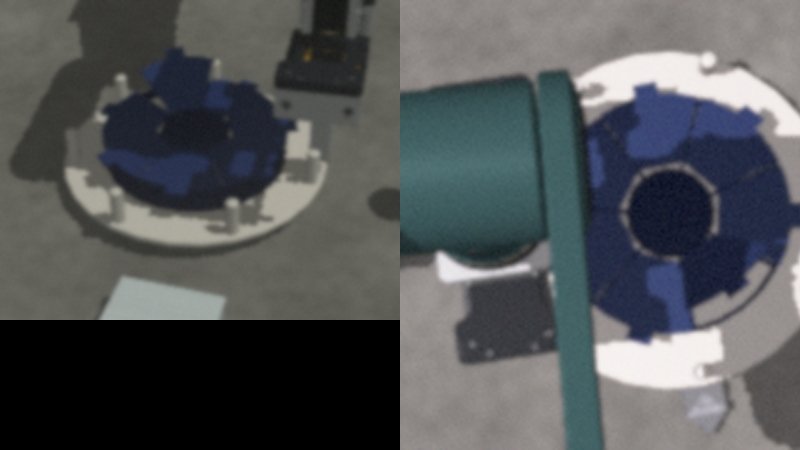

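The disc is turning as planned. The left panel shows the raised lid at about (180,75), moving toward the robot, and the right panel shows its compartment at lower right. I'll carry on to a finger angle of 73°.

Emit:
apply_moves(
  moves=[
    [[0,0.18,0.02,0.5,1],[-0.02,0.38,0.02,1,1],[-0.07,0.58,0.02,1.5,1],[-0.11,0.74,0.02,1.9,1],[-0.16,0.86,0.02,2.2,1],[-0.21,0.97,0.02,2.5,1],[-0.21,0.97,0.02,2.5,1]],
  ],
)

```text
time: 4.3
tool_pos: [0.6034, 0.1031, 0.2285]
ee_rot: [3.141, -0.0, 1.275]
wrist_force: [0.2, -0.3, 0.7]
width: 0.0006
finger_force: 0.1
```

```bash
python3 - <<'E'
from h import *
units([pol(.122,82,.229),pol(.122,82,.34),pol(.2,82,.34)])
E
```

```text
[ 0.064 -0.373 -0.011 -0.894]
[ 0.064 -0.373 -2.231 -0.894]
[ 1.606 -0.616 -2.231 -0.894]
```

Emit:
apply_moves(
  moves=[
    [[0.06,-0.37,0,-0.9,1],[0.06,-0.37,-0.8,-0.9,1],[0.06,-0.37,-1.7,-0.9,1],[0.06,-0.37,-2.5,-0.9,1],[1,-0.8,-3,-0.9,1],[2,-1.6,-3.2,-0.9,1],[3,-2.4,-3.2,-0.9,1],[4,-3.2,-3.2,-0.9,1],[5,-3.8,-3.2,-0.9,1],[5,-3.8,-3.2,-0.9,1]],
  ],
)

```text
time: 5.55
tool_pos: [0.4928, 0.4013, 0.3878]
ee_rot: [-3.141, -0.001, 1.438]
wrist_force: [0.5, -0.2, 0.3]
width: 0.0004
finger_force: 0.0
```

```bash
python3 - <<'E'
from h import *
s=snap('top');im=s['image'];hsv=cv2.cvtColor(im,cv2.COLOR_RGB2HSV)
snap('scene','pics/s2.png')
a=cv2.resize(cv2.imread('pics/s2.png')[170:330,200:400],None,fx=2,fy=2)
b=cv2.resize(cv2.cvtColor(im[205:375,245:425],cv2.COLOR_RGB2BGR),(400,378),interpolation=2)
k=np.zeros((400,800,3),np.uint8);k[:320,:400]=a;k[:378,400:]=b;cv2.imwrite('pics/k4.png',k)
# predicted peg pixels if aligned / as needed
for i in range(7):
    th=-168.3+25.7+51.43*i;p=pol(.115,th,.053);u=proj(s,p[:3]);print(np.round(th,1),np.round(u,1),np.round((u-[245,205])*[400/180,378/170]+[400,0]))
E
```

```text
-142.6 [373.1 330.7] [685. 279.]
-91.2 [396.9 280. ] [738. 167.]
-39.7 [372.4 230.3] [683.  56.]
11.7 [319.  217.5] [564.  28.]
63.1 [275.3 250.6] [467. 101.]
114.5 [273.7 306.4] [464. 225.]
166.0 [317.5 342.8] [561. 307.]
```

View pics/k4.png

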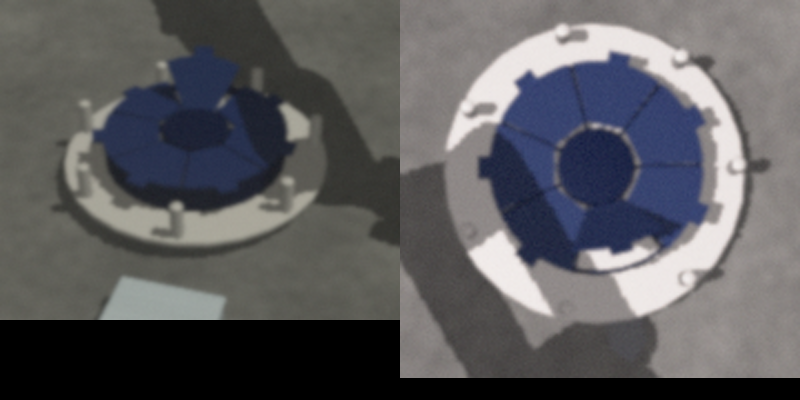

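The predicted peg pixels for perfect alignment match the seen pegs within about 1.5°. The raised lid stands over the pointer at about (205,65) in the left panel, and the carousel has been still for over a second. Next I'll move above the lid.

```bash
python3 - <<'E'
from h import *
o=telemetry.get_obs();print(o['time'],o['joint_positions'])
p=pol(.064,-167.5,.35);units([p[:3]+(12.5,)])
E
```

```text
5.65 [ 5.88601176e-01  2.80743304e-01  1.17864547e+00 -9.20421792e-04
  1.68239664e+00  7.26291543e-01]
[-8.307  1.404  0.762  6.961]
```

Emit:
apply_moves(
  moves=[
    [[-1,0.15,0,0.8,1],[-2,0.3,0,1.6,1],[-3,0.5,0,2.4,1],[-4,0.7,0,3.2,1],[-5,0.85,0,4,1],[-6,1,0,4.8,1],[-7,1.2,0.2,5.6,1],[-8,1.35,0.5,6.4,1],[-8.31,1.4,0.76,6.96,1],[-8.31,1.4,0.76,6.96,1]],
  ],
)

```text
time: 6.9
tool_pos: [0.5053, -0.0262, 0.3492]
ee_rot: [-3.141, 0.002, 0.212]
wrist_force: [-0.7, 0.4, 0.3]
width: 0.0007
finger_force: 0.0
```

```bash
python3 - <<'E'
from h import *
L=[]
for r,z in((.064,.298),(.066,.285),(.069,.272),(.072,.262),(.074,.253),(.076,.2475)):
    L.append(pol(r,-167.5,z)[:3]+(12.5,))
units(L)
snap('scene','pics/s3.png')
cv2.imwrite('pics/k5.png',cv2.resize(cv2.imread('pics/s3.png')[120:300,200:400],None,fx=3,fy=3))
E
```

```text
[ 0.046 -0.054  1.024 -0.034]
[ 0.006 -0.053  1.284 -0.034]
[-0.054 -0.053  1.544 -0.034]
[-0.114 -0.053  1.744 -0.034]
[-0.154 -0.052  1.924 -0.034]
[-0.194 -0.052  2.034 -0.034]
```

View pics/k5.png

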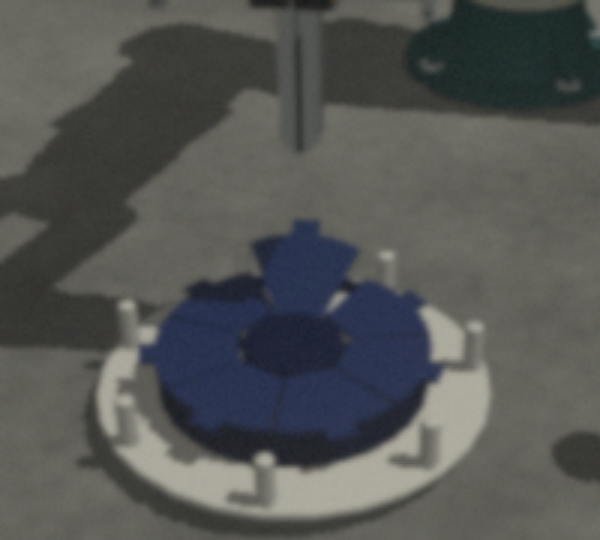

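The fingertip is at (300,150), directly above and in line with the raised lid at (305,225). I'll press down in slow steps.

Emit:
apply_moves(
  moves=[
    [[0.05,-0.05,0.5,0,1],[0.05,-0.05,0.9,0,1],[0.05,-0.05,1.03,0,1],[0.0,-0.05,1.2,0,1],[-0.03,-0.05,1.37,0,1],[-0.06,-0.05,1.54,0,1],[-0.1,-0.05,1.68,0,1],[-0.13,-0.05,1.8,0,1]],
  ],
)

```text
time: 7.95
tool_pos: [0.4992, -0.0226, 0.2597]
ee_rot: [-3.141, 0.0, 0.216]
wrist_force: [-0.0, 0.3, 0.1]
width: 0.0004
finger_force: 0.2
```

```bash
python3 - <<'E'
from h import *
o=telemetry.get_obs();print(o['tool_pos'],o['wrist_force'])
units([pol(r,-167.5,z)[:3]+(12.5,) for r,z in ((.074,.253),(.077,.2475))])
E
```

```text
[ 0.49920831 -0.02256408  0.25970842] [-0.01339009  0.29686838  0.11465598]
[-0.05   0.043  0.134 -0.013]
[-0.11   0.044  0.244 -0.013]
```

Emit:
apply_moves(
  moves=[
    [[-0.03,0,0.07,0,1],[-0.05,0,0.13,0,1],[-0.08,0,0.18,0,1],[-0.1,0,0.22,0,1],[-0.11,0,0.24,0,1],[-0.11,0,0.24,0,1]],
  ],
)

```text
time: 8.7
tool_pos: [0.4942, -0.0236, 0.2489]
ee_rot: [3.141, -0.001, 0.216]
wrist_force: [0.7, 1.1, 3.4]
width: 0.0004
finger_force: 1.8
```

Emit:
apply_moves(
  moves=[
    [[0,0,0.03,0,1],[0,0,0.05,0,1],[0,0,0.05,0,1]],
  ],
)

```text
time: 9.07
tool_pos: [0.4942, -0.0236, 0.2483]
ee_rot: [3.141, -0.001, 0.216]
wrist_force: [-4.7, 1.0, 14.3]
width: 0.0004
finger_force: 6.7
```

Emit:
apply_moves(
  moves=[
    [[0,0,-0.3,0,1],[0,0,-1,0,1],[0,0,-2,0,1],[0,1,-3,0,1],[0,2,-3.2,0,1],[0,3,-3.2,0,1],[0,4,-3.2,0,1],[0,5,-3.2,0,1],[0,6,-3.2,0,1],[0,6,-3.2,0,1]],
  ],
)

```text
time: 10.32
tool_pos: [0.5582, -0.3201, 0.4034]
ee_rot: [-3.14, 0.003, 0.212]
wrist_force: [0.2, -0.5, -0.0]
width: 0.0007
finger_force: 0.0
```

```bash
python3 - <<'E'
from h import *
o=telemetry.get_obs();print(o['time'],o['tool_pos'])
im=snap('top')['image']
snap('scene','pics/s4.png')
a=cv2.resize(cv2.imread('pics/s4.png')[170:330,200:400],None,fx=2,fy=2)
b=cv2.resize(cv2.cvtColor(im[205:375,245:425],cv2.COLOR_RGB2BGR),(400,378),interpolation=2)
k=np.zeros((400,800,3),np.uint8);k[:320,:400]=a;k[:378,400:]=b;cv2.imwrite('pics/k6.png',k)
E
```

```text
10.325 [ 0.55820067 -0.32010474  0.40340428]
```

View pics/k6.png

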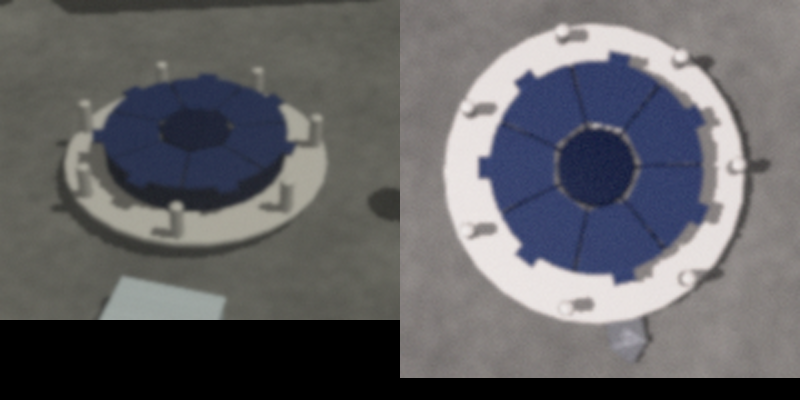

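All seven lids lie flat. The lip of the compartment that was open, at about (624,276), lines up with the pointer tongue at (628,340), and the arm is clear. Handing in.

```bash
python3 -c "
from h import *
print(ticket.close_job())"
```

```text
the job is handed in; nothing more can be done
None
```

I turned the organizer about 60° clockwise to bring the open compartment to the pointer (within about 2°), pressed its lid shut, moved the arm clear and handed the job in; the hand-in call returned no verdict.

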